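# Release and catch the falling lid of a wrench case

## Task

Close the open wrench case without letting its lid bang: with a fingertip press down the release key inside the case's front, which drops the lid from its stay, catch the falling lid on the outside of your fingers and lower it gently until it is fully shut. Do not grip the lid or swing it further open, and leave the tumbler and the sockets in the tray as they are; finish clear of everything.

Things in the scene. Friction and masses are not known exactly. Their poses are not given: they have to be found in the camera images.
- case: fixed grey plastic wrench case on the mat, front to the robot's right, 130 (x) x 240 (y) x 60 mm high, walls 5 mm, a socket wrench bedded in it (top at 53 mm). Origin at the centre of its underside; x points from front wall to hinge wall, z up. Front wall's outer face at x = -65 mm, rim at z = 60 mm. A latch housing 20 mm deep, 60 mm wide stands behind the hinge wall
- lid_hinge (a point): middle of the lid's hinge line, on the case's rear rim (x = +65 mm, z = 60 mm in the case's frame); the hinge runs along the case's y
- lid (a joint): lid angle, rad: 0 shut (underside level on the rim), about 1.16 on its stay at the start (free edge up and to the front), larger = further open. Flat plate, 240 mm wide, 8 mm thick, about 0.25 kg. Released, it drops by itself on a lightly damped hinge and reaches the rim in about 1 s at about 2 rad/s, a bang; let go more than 2 mm above the rim it bangs too
- lid_lip (a point): middle of the lid's free edge at its underside, 152 mm from the hinge line. Shut, the lid overhangs the case's front wall by 22 mm: a finger can stand outside the front wall under this lip
- key (a joint): travel of the release key in m: 0 up, 0.008 fully down; straight down, spring 2 N rising to 4 N, springs back. The lid leaves its stay at about 0.004 to 0.005; hold the key down until the lid is seen falling (below about 0.95 rad): it then falls on even if the key is let up
- key_top (a point): centre of the top of the release key, a flat steel pad 22 (x) x 30 (y) mm, at x = -47 mm, y = 0 in the case's frame (112 mm from the hinge line), its top 58 mm above the case's underside (2 mm below the rim) and its centre 13 mm from the front wall's inner face
- tray: fixed square white ceramic tray on the left, behind the case's hinge wall, 220 x 220 x 24 mm, walls 6 mm, origin at the centre of its underside, a yellow clamp on its rim
- tumbler_mid (a point): centre (half-way up) of a clear tumbler standing upside down in the tray, 72 mm across at its mouth below, 95 mm high: leave it alone
- socket0_mid (a point): centre of the smallest of three loose chrome sockets standing in the tray, 22 mm across, 28 mm high: leave it alone
- socket1_mid (a point): centre of the middle socket, 25 mm across, 32 mm high: leave it alone
- socket2_mid (a point): centre of the largest socket, 28 mm across, 36 mm high: leave it alone

How it is judged:
By the outcome, as a careful person would: the job done as asked, in the order asked, and still so for the second after the job is handed in, with the robot touching nothing.
It also fails if it takes over 48 s, if anything falls off the work surface, if the arm or the gripper's body presses on something with over 40 N, if the wrist force passes 120 N, or if a joint passes its speed limit or range.

## Robot

A 7-joint arm with a two-finger parallel gripper is mounted at the origin on the work surface. World frame = base frame: x ahead of the robot, y to its left, z up, the work surface at z = 0. Lengths are in m, angles in rad, forces in N, time in s.
With the tool pointing down it reaches from about 0.4 to 0.875 m from the base axis. Payload 4.4 kg.
Tool frame: the origin (TCP) lies at the very end of the fingers, on their centre line; the grasp point (between the pads) lies 19 mm behind it (arm.pinch_z is the z of the grasp point in the tool frame, in m); z points along the fingers, x is the direction in which the jaws open and shut, and the axes are right-handed (so a half turn about z gives the same grasp; the last joint's range is limited). The gripper opens to 85 mm and grips with 20 to 120 N. Pads are 22 mm wide; open, the fingers measure 114 mm over their backs; the gripper's body (76 mm by 85 mm) begins 54 mm behind the grasp point. The pads swing forward as they close: fully open they stand 13 mm farther back than shut.
Start: joints at [-1.395, 0.628, 0.038, 1.517, -0.027, 0.996, -0.02], TCP at [0.156, 0.631, 0.231] pointing down, gripper open.
Joint ranges: [-3.06, 3.06], [-0.37, 2.12], [-1.25, 1.32], [0.18, 2.47], [-1.1, 4.24], [0.23, 1.98], [-2.94, 2.94]. Speed limits (rad/s): [2.57, 2.57, 3.14, 3.14, 3.14, 3.14, 3.14].

## Interface

Orientations are given as a unit quaternion [x, y, z, w].
In Python, from plant import arm, eyes gives the robot as it stands. Calls block until the motion is done:
- arm.goto(position, orientation): joint-space move of the TCP to a pose.
- arm.line_to(position, rot=None, v=0.15): straight line of the TCP; rot=None keeps the orientation; v is the mean speed in m/s.
- arm.set_joints(angles): joint-space move.
- arm.grip(opening, effort=None): finger opening in m; effort is the grip in N (None keeps the last); returns when the fingers have stopped.
- arm.dwell(seconds).
- arm.solve_ik(position, orientation): joint angles nearest the present ones, or None.
- eyes.camera(name): name is "scene" or "top" or "wrist"; returns the picture (400x640x3 uint8, blue, green, red); there is no depth.
- eyes.calibration(name): a dict with "K" (3x3 intrinsics, pixels), "k1" (the pictures are not rectified: a ray, as slopes to the right and down, at radius r is drawn at 1 + k1 r^2 times it, then the intrinsics apply), "position" and "rotation" of the camera in the world. Camera axes: x right, y down, z forward; pixel columns grow to the right and rows downward; lengths in m; the calibration is good to about 2 mm. A picture is of the moment at which its call begins: read the wrist's pose just before it. calibration takes no time and is no camera call; for the wrist camera it gives the pose at the moment of the call.
A pose or a line that the arm cannot do raises arm.PlanningError and nothing moves.
- arm.finish_job(): hands the job in, once; it reports no verdict.
Readings, each from a call of its own:
- arm.read_clock(): time.
- arm.read_joint_pos(): joint angles.
- arm.read_joint_velocities(): joint speeds.
- arm.read_effort(): joint torques, N m.
- arm.read_eef_pos(): TCP position.
- arm.read_ee_rot(): TCP orientation.
- arm.read_wrist_force(): force on the tool from outside, world axes, zero at the start.
- arm.read_ft_torque(): the same for the moment, N m.
- arm.read_finger_gap(): finger opening in m.
Only numpy, scipy, OpenCV 4.12 (cv2) and the standard library are available. Lean on these libraries where they do the work, as an engineer would, in place of code of your own. Each camera call takes 0.05 s, during which the arm holds its last target.

## Working session

There is one attempt and no reset: what is moved stays moved. The work goes in short steps, each a Python script; the robot and the scene stay as the last script left them, time stands still between calls to the robot, and variables do not carry over. Pictures are saved under pics/ and viewed, and the job is handed in when it is done.

```bash
ls; mkdir -p pics; python3 - <<'E'
from plant import arm, eyes
import cv2
print(arm.read_clock(),arm.read_eef_pos(),arm.read_ee_rot(),arm.pinch_z)
for n in ("scene","top","wrist"):
    c=eyes.calibration(n); print(n,c)
    cv2.imwrite(f"pics/{n}0.png",eyes.camera(n))
E
```

```text
pics
0.0 [0.15546585 0.63049509 0.23037358] [ 7.87224171e-01  6.16666200e-01 -7.42501387e-04  5.92519615e-04] -0.0187
scene {'K': array([[450.09359636,   0.        , 323.91680007],
       [  0.        , 450.09359636, 205.53721821],
       [  0.        ,   0.        ,   1.        ]]), 'k1': 0.0256103634153581, 'position': array([ 0.79659606, -0.31073107,  0.84957333]), 'rotation': array([ 0.92482873,  0.26698379, -0.08050869, -0.25870797])}
top {'K': array([[454.91776364,   0.        , 325.08269748],
       [  0.        , 454.91776364, 200.32743765],
       [  0.        ,   0.        ,   1.        ]]), 'k1': -0.020144710304775167, 'position': array([0.4806277 , 0.09267632, 0.90082171]), 'rotation': array([ 0.70679085, -0.70578682,  0.03420752, -0.03378619])}
wrist {'K': array([[287.10506936,   0.        , 318.70839742],
       [  0.        , 287.10506936, 202.65812521],
       [  0.        ,   0.        ,   1.        ]]), 'k1': -0.030311360342181657, 'position': array([0.07541159, 0.65009928, 0.3731063 ]), 'rotation': array([0.77670988, 0.60883503, 0.09850954, 0.12781839])}
```

View pics/scene0.png

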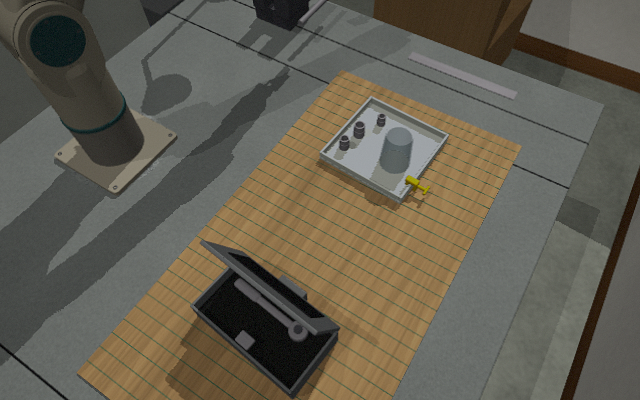

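View pics/top0.png

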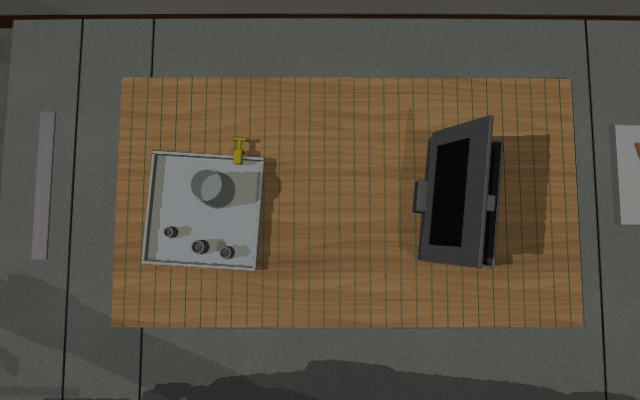

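View pics/wrist0.png

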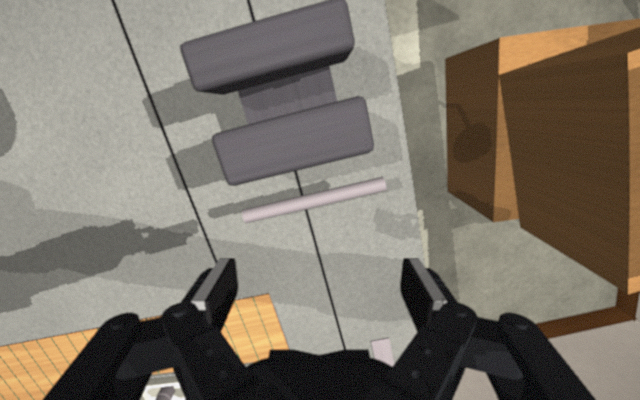

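```bash
cat > h.py <<'E'
import numpy as np, cv2
from scipy.spatial.transform import Rotation as R
def ray(c,uv):
    K=c["K"];p=np.array([(uv[0]-K[0,2])/K[0,0],(uv[1]-K[1,2])/K[1,1]])
    q=p.copy()
    for _ in range(20): q=p/(1+c["k1"]*(q@q))
    return c["position"],R.from_quat(c["rotation"]).apply([q[0],q[1],1])
def onz(c,uv,z):
    o,d=ray(c,uv);return o+d*(z-o[2])/d[2]
def proj(c,P):
    p=R.from_quat(c["rotation"]).inv().apply(np.asarray(P)-c["position"]);q=p[:2]/p[2]
    q=q*(1+c["k1"]*(q@q));return c["K"][:2,:2]@q+c["K"][:2,2]
E
python3 - <<'E'
import cv2
a=cv2.imread('pics/scene0.png')[230:400,180:350];cv2.imwrite('pics/s_crop.png',cv2.resize(a,None,fx=3.5,fy=3.5,interpolation=2))
a=cv2.imread('pics/top0.png')[100:280,400:520];cv2.imwrite('pics/t_crop.png',cv2.resize(a,None,fx=3.3,fy=3.3,interpolation=2))
E
```

```text
(no output)
```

View pics/s_crop.png

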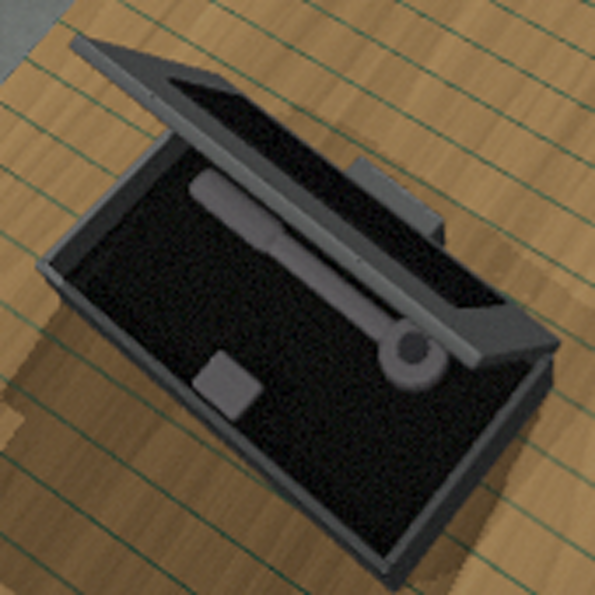

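View pics/t_crop.png

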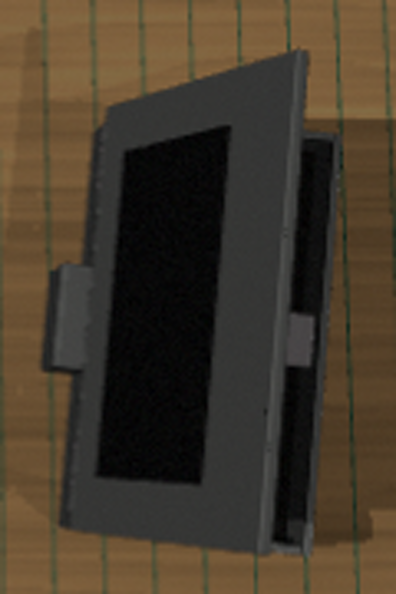

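```bash
python3 - <<'E'
from h import *
from plant import eyes
s=eyes.calibration("scene");t=eyes.calibration("top")
A=onz(s,(190.6,306.3),.06);B=onz(s,(291.4,394.3),.06);C=onz(s,(337.1,334.3),.06)
A2=onz(t,(493.3,267.6),.06);B2=onz(t,(502.4,140.9),.06)
k=onz(s,(245.1,340.3),.058)
print(A,B,C,A2,B2,k,np.linalg.norm(A-B),np.linalg.norm(C-B),np.linalg.norm(A2-B2))
# case x axis: front->hinge ; y edge
for a,b in((A,B),(A2,B2)):
    e=(b-a)[:2];e/=np.linalg.norm(e); xa=np.array([-e[1],e[0]]) # left normal
    if xa[1]<0: xa=-xa
    ya=np.array([-xa[1],xa[0]])
    m=(a+b)[:2]/2; o=m+xa*.065
    print("yaw",np.arctan2(xa[1],xa[0]),"front mid",m,"origin",o,"key",o-.047*xa, "key in frame",(k[:2]-o)@xa,(k[:2]-o)@ya)
E
```

```text
[ 0.44080952 -0.21590598  0.06      ] [ 0.67926641 -0.24067135  0.06      ] [ 0.69160482 -0.11804468  0.06      ] [ 0.43805495 -0.21696059  0.06      ] [ 0.67494572 -0.24232192  0.06      ] [ 0.56115204 -0.21163358  0.058     ] 0.23973946169183827 0.12324584145118166 0.23824448916215388
yaw 1.467310527386926 front mid [ 0.56003796 -0.22828867] origin [ 0.56675254 -0.16363641] key [ 0.56189739 -0.21038496] key in frame -0.04831893016605116 0.0006123749804781257
yaw 1.4641433883127812 front mid [ 0.55650033 -0.22964125] origin [ 0.56341964 -0.16501058] key [ 0.55841645 -0.21174353] key in frame -0.04659946888084423 -0.0027083426057393804
```

```bash
cat >> h.py <<'E'
YAW=1.466; O=np.array([.565,-.1645])
XA=np.array([np.cos(YAW),np.sin(YAW),0]);YA=np.array([-XA[1],XA[0],0]);Z=np.array([0,0,1.])
def W(x,z,y=0): # case frame (m) -> world
    return np.array([O[0],O[1],0])+XA*x+YA*y+Z*z
def rot(a,s):
    d=np.cos(a)*XA-np.sin(a)*Z; x=s*YA; y=np.cross(d,x)
    return R.from_matrix(np.c_[x,y,d]).as_quat()
def tcp_low(a,x,z,h=.011): # tcp xz (case) with lower corner of tip at x,z
    return x+h*np.sin(a), z+h*np.cos(a)
def tcp_up(a,x,z,h=.011):
    return x-h*np.sin(a), z-h*np.cos(a)
E
python3 - <<'E'
from h import *
from plant import arm,eyes
w=eyes.calibration("wrist");T=R.from_quat(arm.read_ee_rot())
print("cam in tool",T.inv().apply(w["position"]-arm.read_eef_pos()))
for s in(1,-1):
  for deg in(30,35,40,45,50):
    a=np.radians(deg);r=rot(a,s);out=[]
    for x,z in (tcp_low(a,-.12,.13),tcp_low(a,-.044,.075),tcp_low(a,-.044,.052),tcp_low(a,-.067,.066),tcp_up(a,-.070,.040),tcp_up(a,-.13,.040),tcp_up(a,-.16,.12)):
        q=arm.solve_ik(W(x,z),r); out.append(None if q is None else np.round(q,2))
    print(s,deg, "cam up" if True else "", [o is not None for o in out], out[2],out[4], "tooly z",R.from_quat(r).apply([0,1,0])[2])
for p in([.6,.2,.5],[.6,-.3,.4]): print(arm.solve_ik(p,arm.read_ee_rot()))
E
```

```text
cam in tool [-0.00045476 -0.08240615 -0.14262595]
1 30 cam up [True, True, True, True, True, True, True] [ 0.52  1.22  0.41  1.38 -1.05  1.66 -1.87] [ 0.57  1.29  0.41  1.28 -1.04  1.68 -1.87] tooly z 0.8660254037844388
1 35 cam up [True, True, True, True, True, True, True] [ 0.5   1.17  0.41  1.42 -1.03  1.57 -1.88] [ 0.55  1.24  0.41  1.33 -1.01  1.6  -1.88] tooly z 0.819152044288992
1 40 cam up [True, True, True, True, True, True, True] [ 0.47  1.12  0.41  1.47 -1.    1.48 -1.89] [ 0.52  1.19  0.41  1.38 -0.99  1.51 -1.89] tooly z 0.7660444431189783
1 45 cam up [True, True, True, True, True, True, True] [ 0.35  1.13  0.59  1.52 -1.09  1.51 -1.83] [ 0.41  1.19  0.59  1.43 -1.08  1.53 -1.82] tooly z 0.7071067811865478
1 50 cam up [True, True, True, True, True, True, True] [ 0.31  1.08  0.59  1.56 -1.07  1.41 -1.85] [ 0.38  1.15  0.59  1.48 -1.06  1.44 -1.84] tooly z 0.6427876096865395
-1 30 cam up [True, True, True, True, True, True, True] [ 0.82  1.18 -0.18  1.37 -0.66  1.36  0.99] [ 0.86  1.25 -0.19  1.27 -0.61  1.4   0.98] tooly z -0.8660254037844388
-1 35 cam up [True, True, True, True, True, True, True] [ 0.77  1.13 -0.13  1.41 -0.67  1.3   1.  ] [ 0.8   1.2  -0.1   1.32 -0.65  1.35  1.02] tooly z -0.819152044288992
-1 40 cam up [True, True, True, True, True, True, True] [ 0.77  1.08 -0.17  1.46 -0.61  1.21  0.95] [ 0.74  1.15 -0.02  1.37 -0.69  1.3   1.04] tooly z -0.7660444431189783
-1 45 cam up [True, True, True, True, True, True, True] [ 0.75  1.04 -0.17  1.5  -0.58  1.12  0.92] [ 0.77  1.1  -0.13  1.42 -0.57  1.18  0.96] tooly z -0.7071067811865478
-1 50 cam up [True, True, True, True, True, True, True] [ 0.71  0.99 -0.15  1.55 -0.55  1.05  0.89] [ 0.76  1.06 -0.15  1.47 -0.52  1.09  0.91] tooly z -0.6427876096865395
[-0.50969618  0.47272534  0.27197547  1.07635823 -0.12147094  1.60791944
  1.0582575 ]
[-0.0031905   0.67786351  0.90386772  1.1984046  -0.51581113  1.49199943
  2.15008856]
```

```bash
python3 - <<'E'
from h import *
from plant import arm,eyes
a=np.radians(38);r=rot(a,-1)
arm.grip(0.0,20); 
p=arm.read_eef_pos(); arm.line_to([p[0],p[1],.43],v=.3)
print(arm.read_clock())
arm.goto(W(-.20,.36),r)
print(arm.read_clock(),arm.read_eef_pos(),arm.read_finger_gap())
x,z=tcp_low(a,-.11,.13); arm.line_to(W(x,z),v=.2)
print(arm.read_clock(),arm.read_eef_pos(),W(x,z),arm.read_wrist_force())
cv2.imwrite("pics/wrist1.png",eyes.camera("wrist"));cv2.imwrite("pics/scene1.png",eyes.camera("scene"));cv2.imwrite("pics/top1.png",eyes.camera("top"))
E
```

```text
1.725
5.4833 [ 0.54476551 -0.36240722  0.36025734] 0.0002530785108445687
6.8417 [ 0.55458335 -0.26812892  0.13957205] [ 0.5542019  -0.2671614   0.13866812] [-0.26389997 -0.4961837  -1.19880091]
```

View pics/wrist1.png

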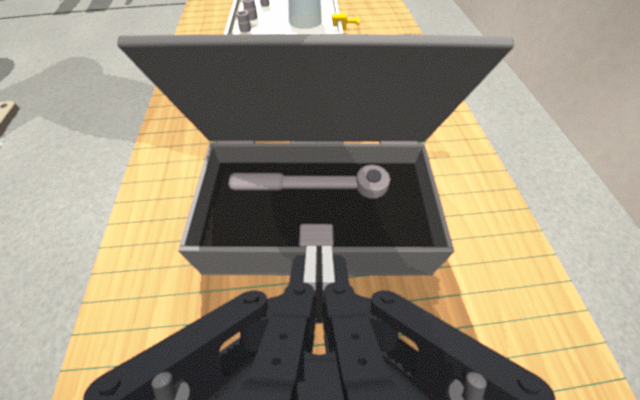

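View pics/scene1.png

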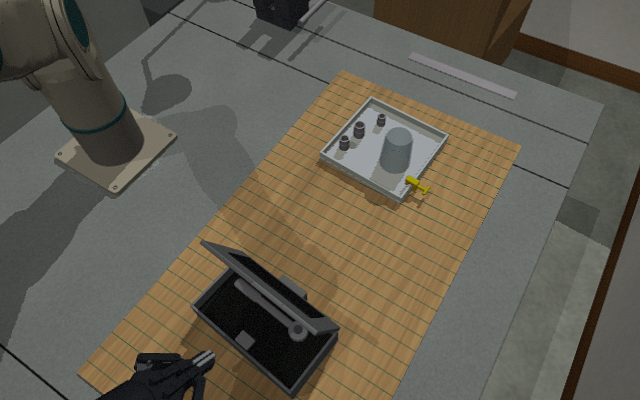

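View pics/top1.png

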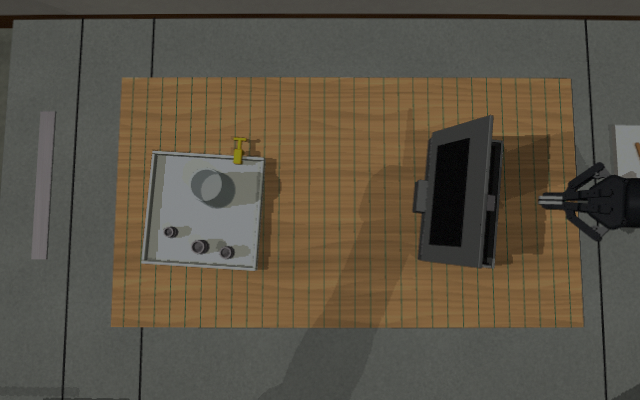

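```bash
python3 - <<'E'
from h import *
from plant import arm,eyes
w=eyes.calibration("wrist");t=eyes.calibration("top");s=eyes.calibration("scene")
k=onz(w,(316.5,234.5),.058); d=k-W(0,.058); print("key by wrist",k,d@XA,d@YA)
W1=cv2.imread("pics/wrist1.png");T1=cv2.imread("pics/top1.png");S1=cv2.imread("pics/scene1.png")
for th in(1.25,1.16,1.05,.95,.85,.6,.3,0):
    for y in(-.1,.1):
        P=W(.065-.152*np.cos(th),.06+.152*np.sin(th),y)
        # outer top edge of lip
        P2=W(.065-.152*np.cos(th)+.008*np.sin(th),.06+.152*np.sin(th)+.008*np.cos(th),y)
        print(th,y,"wrist",proj(w,P).round(),proj(w,P2).round(),"top",proj(t,P).round(),"scene",proj(s,P).round())
print("wrist col 250",cv2.cvtColor(W1,6)[20:140:4,250])
print("top row 235",cv2.cvtColor(T1,6)[235,470:510])
E
```

```text
key by wrist [ 0.55797252 -0.2110597   0.058     ] -0.04703937141627231 0.002118567491827285
1.25 -0.1 wrist [481.  33.] [479.  23.] top [485. 125.] scene [309. 321.]
1.25 0.1 wrist [158.  33.] [160.  22.] top [475. 253.] scene [212. 244.]
1.16 -0.1 wrist [484.  52.] [482.  41.] top [492. 127.] scene [304. 329.]
1.16 0.1 wrist [154.  51.] [156.  40.] top [483. 254.] scene [207. 251.]
1.05 -0.1 wrist [486.  78.] [486.  65.] top [499. 129.] scene [297. 338.]
1.05 0.1 wrist [152.  77.] [153.  64.] top [490. 255.] scene [202. 260.]
0.95 -0.1 wrist [487. 103.] [487.  89.] top [505. 131.] scene [292. 347.]
0.95 0.1 wrist [152. 102.] [151.  89.] top [497. 256.] scene [197. 268.]
0.85 -0.1 wrist [486. 128.] [487. 115.] top [510. 134.] scene [287. 355.]
0.85 0.1 wrist [153. 128.] [152. 114.] top [502. 256.] scene [193. 276.]
0.6 -0.1 wrist [477. 190.] [480. 178.] top [518. 139.] scene [278. 373.]
0.6 0.1 wrist [161. 190.] [158. 178.] top [510. 257.] scene [186. 294.]
0.3 -0.1 wrist [459. 246.] [463. 238.] top [519. 146.] scene [272. 389.]
0.3 0.1 wrist [179. 246.] [175. 238.] top [512. 258.] scene [184. 311.]
0 -0.1 wrist [439. 276.] [442. 273.] top [513. 151.] scene [272. 398.]
0 0.1 wrist [199. 276.] [195. 273.] top [506. 258.] scene [188. 322.]
wrist col 250 [159 147 124 233 142 138  87  63  64  63  58  66  57  61  63  63  63  65
  63  64  66  61  69  63  62  68  65  64  61  60]
top row 235 [53 54 55 54 53 54 53 54 54 54 61 64 57 53 28  4  4  7 10 15 18 15 14 16
 35 52 57 64 64 64 64 64 65 65 65 66 54 60 65 65]
```

```bash
python3 - <<'E'
from h import *
from plant import arm,eyes
a=np.radians(38)
log=[]
x,z=tcp_low(a,-.045,.080); arm.line_to(W(x,z),v=.12)
x,z=tcp_low(a,-.045,.066); arm.line_to(W(x,z),v=.08)
f0=arm.read_wrist_force();print(arm.read_clock(),f0,arm.read_eef_pos()-W(x,z))
def fallen():
    w=eyes.calibration("wrist");im=eyes.camera("wrist");sat=cv2.cvtColor(im,cv2.COLOR_BGR2HSV)[...,1]
    th=.90;v=[]
    for y in(-.08,.08):
        c,rw=proj(w,W(.065-.152*np.cos(th)+.008*np.sin(th),.06+.152*np.sin(th)+.008*np.cos(th),y))
        c=int(c);rw=int(rw);v.append(sat[max(rw-14,0):max(rw-2,1),c-5:c+6].mean())
    return v,im
b,im=fallen();print("base sat",b);cv2.imwrite("pics/pre.png",im)
zl=.066;zc=None;ok=False
for i in range(22):
    df=(arm.read_wrist_force()-f0)
    if zc is None and df[2]>1.0: zc=zl
    if df[2]<9 and (zc is None or zl>zc-.0065) and zl>.046:
        zl-=.0015; x,z=tcp_low(a,-.045,zl)
        arm.line_to(W(x,z),v=.04)
    v,im=fallen();log.append((round(arm.read_clock(),2),round(zl,4),df.round(1),np.round(v)))
    if min(v)>60 and max(b)<45: ok=True;break
if ok:
    x,z=tcp_low(a,-.067,.067); arm.line_to(W(x,z),v=.15)
    t=arm.read_clock()
    ims=[]
    for i in range(6): ims.append(eyes.camera("wrist")); 
    cv2.imwrite("pics/rel.png",im);cv2.imwrite("pics/c0.png",ims[0]);cv2.imwrite("pics/c5.png",ims[-1])
    print("caught?",t,arm.read_clock(),arm.read_wrist_force()-f0)
else: cv2.imwrite("pics/rel.png",im)
for l in log: print(*l)
E
```

```text
8.15 [0.73872542 0.25954594 0.28316795] [-0.00044964 -0.00019328 -0.00073001]
base sat [np.float64(31.62121212121212), np.float64(16.78787878787879)]
8.5 0.0645 [-1.5 -0.5 -0.5] [31. 16.]
8.8 0.063 [-0.8  0.3  0.2] [32. 16.]
9.1 0.0615 [-1.1 -0.5 -1. ] [33. 17.]
9.4 0.06 [-0.9 -0.2 -0.8] [32. 17.]
9.7 0.0585 [-0.8 -0.8  1.7] [32. 17.]
10.0 0.057 [-1.  -2.   2.8] [32. 16.]
10.3 0.0555 [ 1.1 -1.3  1.8] [18. 18.]
10.6 0.054 [-0.5 -0.8  0.6] [31. nan]
10.9 0.0525 [-0.6 -1.3  3.7] [31. nan]
10.95 0.0525 [-0.1 -0.8  2.8] [33. nan]
11.0 0.0525 [ 0.3 -2.2  1.8] [31. nan]
11.05 0.0525 [-0.5 -2.   1.9] [32. nan]
11.1 0.0525 [-0.3 -2.1  2.6] [31. nan]
11.15 0.0525 [ 0.3 -1.6  3.4] [32. nan]
11.2 0.0525 [-0.5 -1.9  2. ] [32. nan]
11.25 0.0525 [-0.  -2.2  3. ] [31. nan]
11.3 0.0525 [-0.1 -1.3  2.7] [32. nan]
11.35 0.0525 [ 1.  -1.   2.6] [32. nan]
11.4 0.0525 [-0.  -1.   2.7] [32. nan]
11.45 0.0525 [-0.7 -0.7  3. ] [33. nan]
11.5 0.0525 [-0.4 -1.8  2.6] [32. nan]
11.55 0.0525 [ 0.7 -1.1  2.9] [33. nan]<stdin>:13: RuntimeWarning: Mean of empty slice.
  ret = ret.dtype.type(ret / rcount)
```

View pics/rel.png

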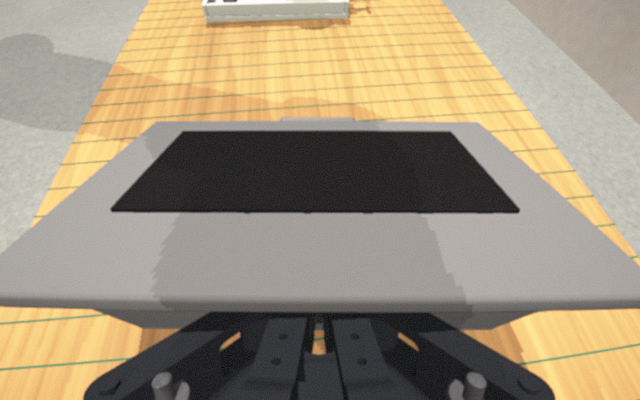

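```bash
python3 - <<'E'
from plant import arm,eyes
import cv2
print(arm.read_clock(),arm.read_eef_pos(),arm.read_wrist_force())
a=eyes.camera("scene");cv2.imwrite("pics/scene2.png",cv2.resize(a[210:400,130:370],None,fx=3,fy=3))
a=eyes.camera("top");cv2.imwrite("pics/top2.png",cv2.resize(a[80:300,400:640],None,fx=2.7,fy=2.7))
E
```

```text
11.55 [ 0.56099152 -0.2025207   0.0611462 ] [0.34493521 0.02637675 2.08649476]
```

View pics/scene2.png

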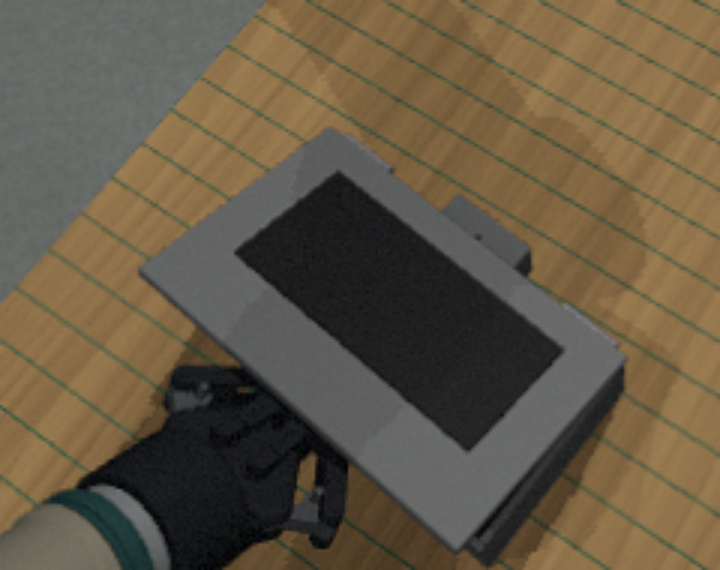

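```bash
python3 - <<'E'
from h import *
from plant import arm,eyes
a=np.radians(38)
p=arm.read_eef_pos()-W(0,0);print("case xz y",p@XA,p[2],p@YA)
def go(x,z,v):
    arm.line_to(W(x,z),v=v); p=arm.read_eef_pos()-W(0,0); print(round(arm.read_clock(),2),(p@XA).round(4),p[2].round(4),"want",round(x,4),round(z,4),arm.read_wrist_force().round(1))
x0,z0=tcp_low(a,-.045,.0525)
for s in(.015,.030): go(x0-s*np.cos(a),z0+s*np.sin(a),.06)
x,z=tcp_up(a,-.070,.075); go(x,z,.04)
cv2.imwrite("pics/w3.png",eyes.camera("wrist"))
a=eyes.camera("scene");cv2.imwrite("pics/scene3.png",cv2.resize(a[210:400,130:370],None,fx=3,fy=3))
E
```

```text
case xz y -0.0382279623062862 0.061171804616725126 -6.790894476526097e-06
12.05 -0.0518 0.0706 want -0.05 0.0704 [-1.8 -4.3  5.2]
12.45 -0.0628 0.0793 want -0.0619 0.0796 [-0.1 -2.4 -0.5]
13.1 -0.0773 0.066 want -0.0768 0.0663 [-1.5 -1.8  0.1]
```

View pics/w3.png

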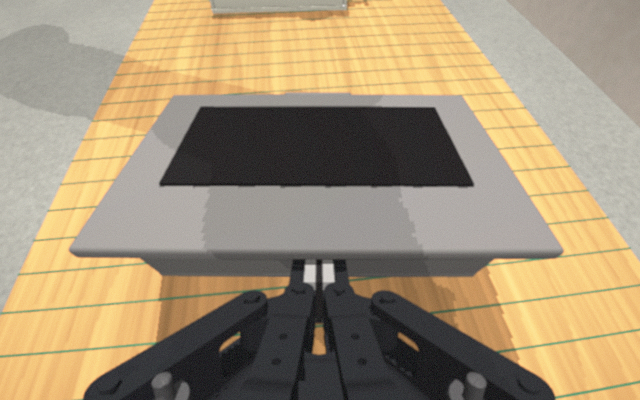

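View pics/scene3.png

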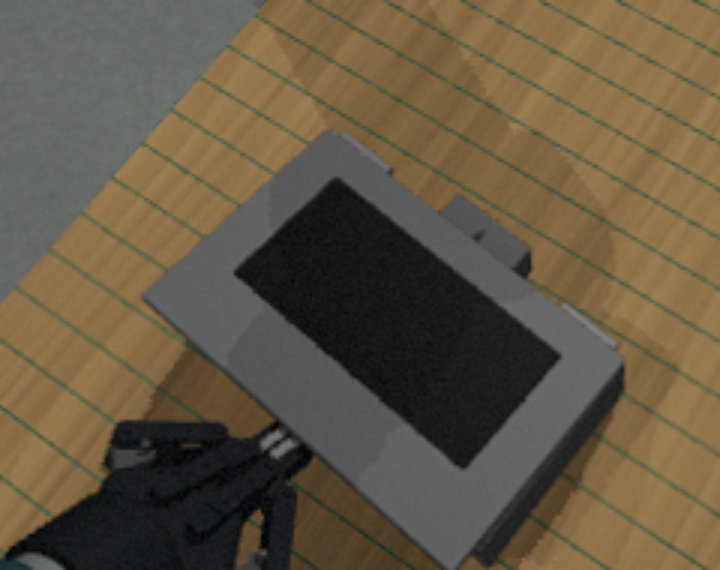

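```bash
cat >> h.py <<'E'
def lidang(c,row,col=250,top=False): # lip underside row
    from scipy.optimize import brentq
    f=lambda th: proj(c,W(.065-.152*np.cos(th),.06+.152*np.sin(th),.05))[1]-row
    try: return brentq(f,-.05,.6)
    except Exception as e: return (f(-.05),f(.6))
E
python3 - <<'E'
from h import *
from plant import arm,eyes
a=np.radians(38)
print("ang est",lidang(eyes.calibration("wrist"),257))
def go(x,z,v):
    arm.line_to(W(x,z),v=v); p=arm.read_eef_pos()-W(0,0); print(round(arm.read_clock(),2),(p@XA).round(4),p[2].round(4),arm.read_wrist_force().round(1))
for zu in(.065,.058):
    x,z=tcp_up(a,-.070,zu); go(x,z,.02)
cv2.imwrite("pics/w4.png",eyes.camera("wrist"))
E
```

```text
ang est 0.17731861034386562
13.85 -0.0768 0.0563 [ 0.8 -2.1 -0.5]
14.35 -0.0768 0.0491 [ 0.2 -2.6 -0.4]
```

View pics/w4.png

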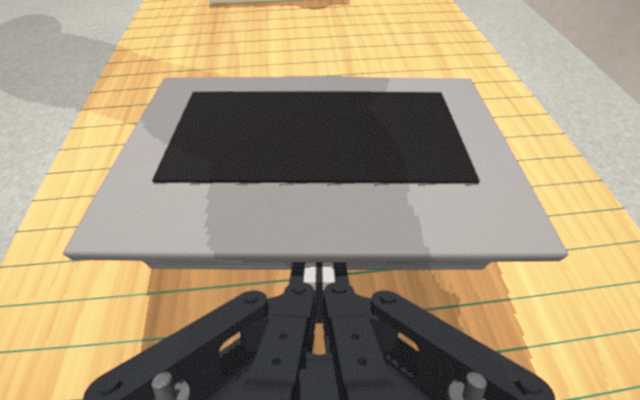

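```bash
python3 - <<'E'
from h import *
from plant import arm,eyes
a=np.radians(38)
print("ang",lidang(eyes.calibration("wrist"),261))
for zu in(.052,.049,.046,.043,.040,.037):
    x,z=tcp_up(a,-.070,zu); arm.line_to(W(x,z),v=.01); p=arm.read_eef_pos()-W(0,0); print(zu,round(arm.read_clock(),2),(p@XA).round(4),p[2].round(4),arm.read_wrist_force().round(1))
cv2.imwrite("pics/w5.png",eyes.camera("wrist"))
s=eyes.camera("scene");cv2.imwrite("pics/scene5.png",cv2.resize(s[210:400,130:370],None,fx=3,fy=3))
E
```

```text
ang 0.06887038124936556
0.052 15.15 -0.0769 0.0433 [-0.7 -3.8 -1.1]
0.049 15.6 -0.0756 0.0406 [-0.2 -0.6  0.6]
0.046 16.05 -0.0767 0.0373 [ 0.9 -0.5  0.1]
0.043 16.5 -0.0767 0.0343 [ 0.  -0.5 -0.5]
0.04 16.95 -0.0767 0.0313 [-0.1  0.6  0.3]
0.037 17.4 -0.0767 0.0283 [ 0.3 -0.8 -0.4]
```

View pics/w5.png

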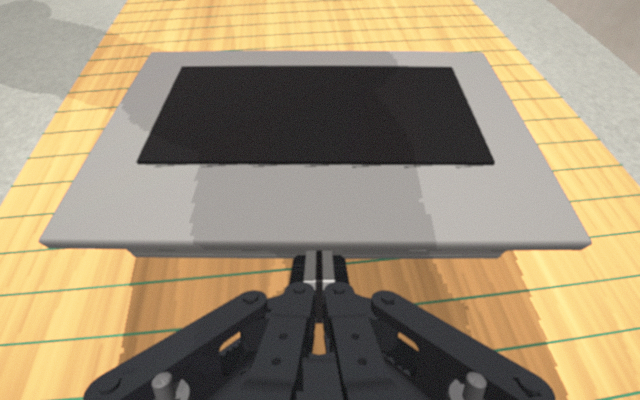

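View pics/scene5.png

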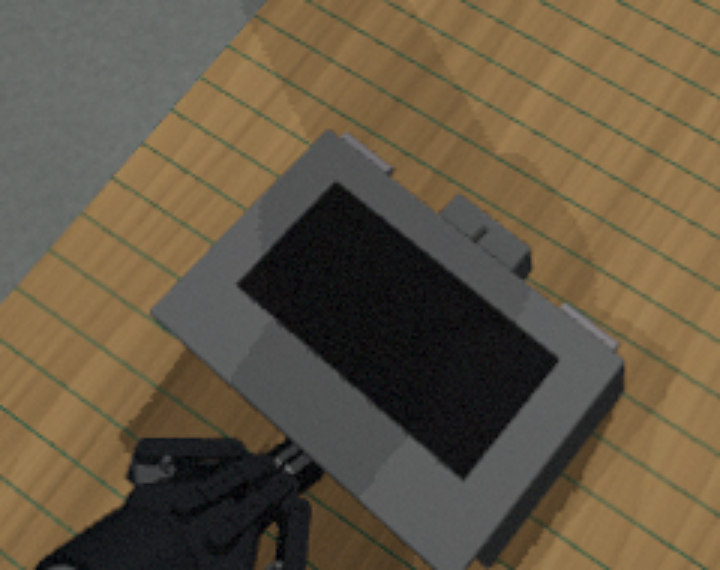

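```bash
python3 - <<'E'
from h import *
from plant import arm,eyes
a=np.radians(38)
print("ang",lidang(eyes.calibration("wrist"),248))
x,z=tcp_up(a,-.070,.037)
arm.line_to(W(x-.085,z),v=.1); print(arm.read_wrist_force())
arm.line_to(W(x-.13,z+.15),v=.2)
arm.dwell(.3);print(arm.read_clock(),arm.read_wrist_force(),arm.read_joint_velocities().round(3))
c=eyes.calibration("wrist");cv2.imwrite("pics/w6.png",eyes.camera("wrist"))
cv2.imwrite("pics/scene6.png",eyes.camera("scene"))
t=eyes.calibration("scene")
for th in(0,.03,.1): print(th,[proj(k,W(.065-.152*np.cos(th),.06+.152*np.sin(th),y)).round(1) for k in(c,t) for y in(-.12,.12)])
E
```

```text
ang 0.03468004603671585
[-0.07067632  0.06744357 -0.09546957]
19.7333 [-0.39371016  0.12434086 -0.98485014] [ 0.    -0.005 -0.001 -0.005 -0.002  0.001  0.001]
0 [array([425.1, 200.1]), array([214.1, 200.1]), array([281.3, 405.9]), array([180.3, 315.5])]
0.03 [array([426.3, 197.8]), array([212.9, 197.7]), array([281. , 405.4]), array([179.6, 314.7])]
0.1 [array([429.2, 191.8]), array([210. , 191.7]), array([280.7, 404.1]), array([178.2, 312.4])]
```

View pics/w6.png

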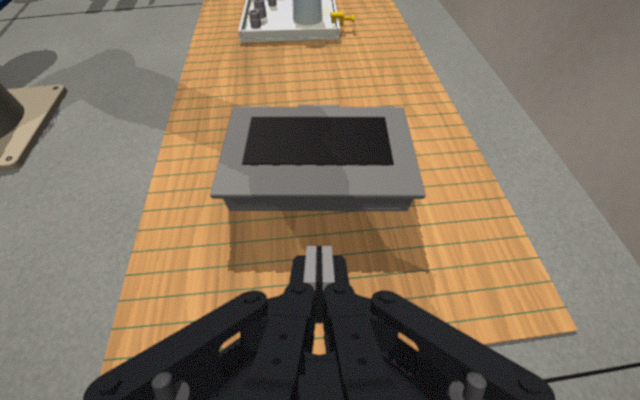

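View pics/scene6.png

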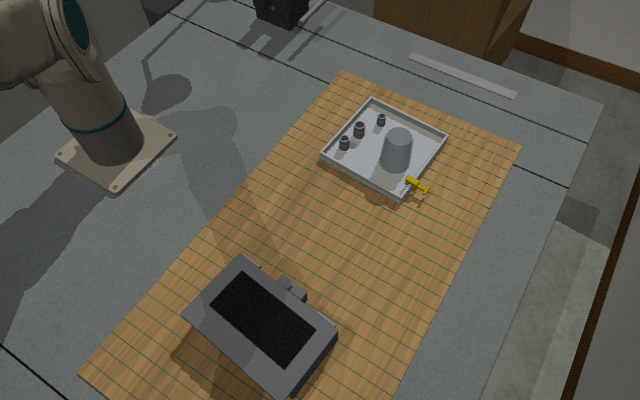

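```bash
python3 - <<'E'
from h import *
from plant import eyes
a=cv2.imread("pics/w6.png")[95:220,200:440];cv2.imwrite("pics/w6c.png",cv2.resize(a,None,fx=3.3,fy=3.3,interpolation=2))
c=eyes.calibration("wrist")
for n,P in dict(rimfrontR=W(-.065,.06,-.12),botfrontR=W(-.065,0,-.12),botL=W(-.065,0,.12),hingetopR=W(.065,.068,-.12),hingetopL=W(.065,.068,.12),liptopR=W(-.087,.068,-.12),liptopL=W(-.087,.068,.12)).items(): print(n,proj(c,P).round(1),((proj(c,P)-[200,95])*3.3).round())
E
```

```text
rimfrontR [420.9 184.6] [729. 296.]
botfrontR [407.8 211.3] [686. 384.]
botL [230.7 211.2] [101. 384.]
hingetopR [404.3 107.6] [674.  41.]
hingetopL [234.3 107.5] [113.  41.]
liptopR [426.9 196. ] [749. 333.]
liptopL [211.9 196. ] [ 39. 333.]
```

View pics/w6c.png

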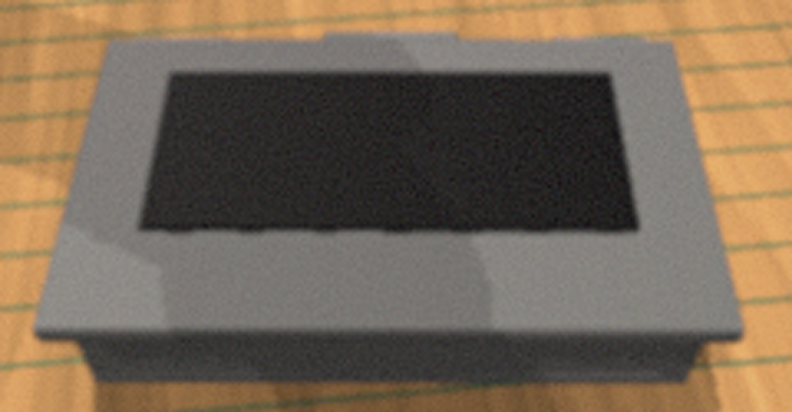

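```bash
python3 - <<'E'
from plant import arm
arm.finish_job(); print(arm.read_clock())
E
```

```text
the job is handed in; nothing more can be done
the job is handed in; nothing more can be done
```

The case is shut and the job was handed in at about 20 s of the 48 s allowed. I pressed the release key with the closed fingertips tilted 38°. The lid dropped onto the outside of the fingers. I drew them back over the front wall under the lip and lowered the lid the last few millimetres at about 1 cm/s, then backed clear.

**Last checks**
- **Lid shut:** in the final wrist picture its edges lie within about 1 px of where a shut lid should appear, and no gap shows. A rougher estimate from one picture row gave 0.03 rad, which is within calibration error.
- **Forces:** after backing out, the wrist force read about zero. The highest reading I took was about 7 N, though I only read it between moves.
- **Tray:** in the last scene picture the tumbler and sockets look untouched.

**What did not go as planned**
- **Fall not seen live:** my image check for the falling lid failed because the area it watched had moved out of the picture. The key was therefore held down longer than needed.
- **Catch was passive:** the lid landed on fingers that were still on the key, at about 0.3 rad. I confirmed the catch only from the pictures afterwards.

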